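# Load the bowl tumbler and hold its belt tensioner back

## Task

Get the bench tumbler ready for its drive belt: tip the four steel bushes off the sorting tray into the tumbler's open orange bowl without spilling any, then set the tray back down flat on the bench, clear of the machine. After that push the sprung belt-tensioner arm by its upright black knob all the way back, past the last click of its ratchet to its stop, and keep holding it there: the ratchet alone would let it come too far forward for the belt to go on, so the program finishes while you are still pressing the knob back. Leave the spanner and the tape roll where they lie.

Things in the scene. Friction and masses are not known exactly. Their poses are not given: they have to be found in the camera images.
- tray_grip (a point): (Lengths in mm.) Loose aluminium sorting tray (0.13-0.2 kg): pan 118 long, 84 wide at the back, 60 at the front, floor 2 thick, 13 high walls but none at the front (mouth). Behind it an upright wooden grip, 28 (x) by 14 (y), top 52 above the underside. Point: on the grip's axis, 36 above the underside. x towards the mouth, y across (pinch the 14 here), z up. Bushes slide at 16 to 25 degrees of tilt.
- tray_mouth (a point): Middle of the tray's open front edge, on top of the pan floor: 137 mm ahead of (x) and 34 mm below the grip point. Same axes as the grip point. The mouth is 60 mm wide; the bushes slide off here. Keep it above the bowl rim.
- bowl_centre (a point): Centre of the inner floor of the tumbler's open-topped round orange bowl, z up. The bowl is 129 mm across outside, 120 mm inside at the mouth and 50 mm deep: its steel-ringed rim is 50 mm above this point, 122 mm above the bench. It is fixed to the tumbler, and does not turn.
- tumbler_base (a point): (Lengths in mm.) Bench tumbler, bolted down: grey-green base plate 185 (x) by 280 (y), top 22 above the bench; bowl at its left rear, dark motor (top 112 above the bench) right rear, switch box (44 high) right front, tensioner at the middle of the front. Point: middle of its underside, on the bench; x points to its back, y to its left, z up.
- tensioner_hinge (a point): (Lengths in mm.) Upright pivot axis of the belt tensioner, 49 above the bench, in the middle of its 6 thick steel plate. A 17 wide limb reaches from it 88 out over the front edge of the base to the black knob; another, to the right, carries the black idler roller. The pivot post with its coil spring reaches 74 above the bench. The axes turn with the arm.
- knob_grip (a point): (In mm.) Middle of the upright black knob: 17 across (20 near its top), black from 62 to 109 above the bench; point 85 above the bench, 88 horizontally from the pivot. At rest it stands left (+y of the base); push it right (-y), in an arc about the pivot, counter-clockwise from above, 57 to the stop. Round the knob it is free down to the bench in front of the base. Axes turn with the arm.
- tensioner (a joint): Tensioner arm in rad: 0 at rest, grows as the knob is pushed back, 0.65 at its stop. A torsion spring pushes it forward, at the knob 3.8 N at rest, 7.8 N at the stop. A brass pawl clicks behind three ratchet teeth at about 0.12, 0.28 and 0.44; let go, the arm comes forward to the last tooth passed (0.42 to 0.44). Far enough back for the belt: over 0.54.
- bush_1_mid (a point): Loose steel bush, a turned ring 22 mm across and 14 mm high, 30 g. The point is its centre. At the start the four bushes stand on the tray's pan; this one at the back on the tray's right (-y).
- bush_2_mid (a point): Loose steel bush, a turned ring 22 mm across and 14 mm high, 30 g. The point is its centre. At the start the four bushes stand on the tray's pan; this one at the back on the tray's left (+y).
- bush_3_mid (a point): Loose steel bush, a turned ring 22 mm across and 14 mm high, 30 g. The point is its centre. At the start the four bushes stand on the tray's pan; this one nearer the mouth on the tray's right (-y).
- bush_4_mid (a point): Loose steel bush, a turned ring 22 mm across and 14 mm high, 30 g. The point is its centre. At the start the four bushes stand on the tray's pan; this one nearer the mouth on the tray's left (+y).
- spanner_mid (a point): A loose combination spanner, 136 mm long, 28 mm wide and 7 mm thick, lying to the right of the tumbler. A bystander. The point is its middle.
- tape_mid (a point): A loose roll of paper tape, 70 mm across and 19 mm high, to the right of the tumbler. A bystander. The point is its centre.

How it is judged:
By the outcome, as a careful person would: the job done as asked, in the order asked, and still so for the second after the job is handed in, while the arm keeps its last pose, push and grip.
It also fails if it takes over 69 s, if anything falls off the work surface, if the arm or the gripper's body presses on something with over 40 N, if the wrist force passes 120 N, or if a joint passes its speed limit or range.

## Robot

A 6-joint arm with a two-finger parallel gripper is mounted at the origin on a cart in front of the work surface, level with it; the furniture and walls round the work are solid. World frame = base frame: x ahead of the robot, y to its left, z up, the work surface at z = 0. Lengths are in mm, angles in rad, forces in N, time in s.
With the tool pointing down it reaches from about 375 to 975 mm from the base axis. Payload 3.8 kg.
Tool frame: the origin (TCP) lies at the very end of the fingers, on their centre line; the grasp point (between the pads) lies grip_depth behind it (grip_depth is the distance from the TCP to the grasp point, in mm); z points along the fingers, y is the direction in which the jaws open and shut (so a half turn about z gives the same grasp; the last joint's range is limited). The gripper opens to 88 mm and grips with 3 to 60 N. Pads are 18 mm wide; open, the fingers measure 123 mm over their backs; the gripper's body (75 mm by 187 mm) begins 45 mm behind the grasp point.
Start: joints at [-1.363, 0.264, 1.604, -0, 1.274, -0.037], TCP at [163.589, -654.871, 238.706] pointing down, gripper open.
Joint ranges: [-2.63, 2.63], [-0.94, 2.18], [0.31, 2.57], [-1.31, 4.45], [0, 2.66], [-2.55, 2.55]. Speed limits (rad/s): [2.57, 2.57, 3.14, 3.14, 3.14, 3.14].

## Interface

Orientations are given as a 3x3 rotation matrix whose columns are the frame's x, y, z axes.
In Python, from station import read_state, grab_frame, finish_job, grip_depth gives the robot as it stands.
- The arm moves only by the tool arm_command, never from a script. Its argument "steps" is a list of rows, each a list of 5 numbers: the shift along the tool's x, y, z in mm, then the turn about the tool's z in degrees, then the gripper command: -1 is shut, 1 is fully open, values between are in proportion. In form: [[tx, ty, tz, yaw, hand], ...]. A call has 1 to 8 rows; each row is the pose to reach, as a shift and turn from the pose commanded when the call began, along the tool's axes at that moment; what a row does not reach only later rows make up. A row lasts 1/10 s, in which the tool goes at most 50 mm and 8.59 degrees, less where a joint would pass 70% of its speed; a pose out of reach is approached as far as the arm can. A call with a gripper value outside its range is refused whole. The fingers move at their own pace and stop on an object; "grip_force" is the grip in N (left out, the last holds). Time passes only in rows, so rows that repeat a pose let the fingers close. It gives the time, the measured TCP pose, the force and the opening at its end, in the units of the state.
- read_state(): the state, without advancing time (a new reading comes with each control period).
- grab_frame(name): name is "scene" or "top" or "wrist"; returns a dict with "color" (420x560x3 uint8, red, green, blue), "vertical_fov" (degrees; the focal length in pixels is half the picture's height over the tangent of half this angle, whatever the lens; pixels are square), "cx", "cy" (the principal point, pixels), "xyz" and "rotation" of the camera in the world. Camera axes: x right, y down, z forward; pixel columns grow to the right and rows downward; lengths in mm; the calibration is good to about 2 mm. The wrist camera is an equidistant fisheye: a pixel r from the principal point sees the ray r / f radians off the axis. A picture is of the moment at which its call begins. There is no depth.
- finish_job(): hands the job in, once; it reports no verdict.
The state is a dict: "time_s": time; "joints": joint angles; "joint_velocities": joint speeds; "effort": joint torques, N m; "eef_pos": TCP position; "tool_rot": TCP orientation; "ft_force": force on the tool from outside, world axes, zero at the start; "torque": the same for the moment, N m; "grip_width": opening from 0.0 (shut) to 1.0 (fully open).
Only numpy, scipy, OpenCV 4.12 (cv2) and the standard library are available. Lean on these libraries where they do the work, as an engineer would, in place of code of your own. Each camera call takes 0.05 s, during which the arm holds its last target. There are 200 camera calls.

## Working session

There is one attempt and no reset: what is moved stays moved. The work goes in short steps, Python scripts to look and compute and a tool call to move; the robot and the scene stay as the last step left them, time stands still between calls to the robot, and variables do not carry over. Pictures are saved under pics/ and viewed, about 8 in all and at most 12, crops included, and the job is handed in when it is done.

Besides the shell and the picture viewer there is one more tool, called after ">>>" as name(argument=value, ...), one argument or row to a line, values as JSON. arm_command: Moves the arm, as the interface text tells. Its arguments: {"type":"object","properties":{"steps":{"type":"array","items":{"type":"array","items":{"type":"number"}}},"grip_force":{"type":"number"}},"required":["steps"]}

```bash
mkdir -p pics; cat > h.py <<'E'
import numpy as np, cv2
from station import read_state, grab_frame, finish_job, grip_depth
def save(n,fn):
    f=grab_frame(n); cv2.imwrite('pics/'+fn,f['color'][:,:,::-1]); np.save('pics/'+fn+'.npy',f,allow_pickle=True); return f
def load(fn): return np.load('pics/'+fn+'.npy',allow_pickle=True).item()
def foc(f): return 210/np.tan(np.radians(f['vertical_fov']/2))
def ray(f,u,v,fish=False):
    F=foc(f); x,y=(u-f['cx'])/F,(v-f['cy'])/F
    if fish:
        r=np.hypot(x,y); d=np.array([x/r*np.sin(r),y/r*np.sin(r),np.cos(r)])
    else: d=np.array([x,y,1.])
    return np.array(f['rotation'])@d
def atz(f,u,v,z,fish=False):
    d=ray(f,u,v,fish); o=np.array(f['xyz']); return o+d*(z-o[2])/d[2]
def proj(f,p):
    c=np.array(f['rotation']).T@(np.array(p)-f['xyz']); F=foc(f); return F*c[0]/c[2]+f['cx'],F*c[1]/c[2]+f['cy']
E
python3 - <<'E'
from h import *
a=save('top','t0.png');b=save('scene','s0.png')
for f in(a,b): print(f['xyz'],f['rotation'],f['vertical_fov'],f['cx'],f['cy'])
print(grip_depth,read_state())
E
```

```text
[ 308.98613322 -214.56561308 1360.49843494] [[-5.76959535e-03 -9.87238172e-01  1.59146170e-01]
 [-9.99983350e-01  5.71362431e-03 -8.09263963e-04]
 [-1.10365151e-04 -1.59148189e-01 -9.87254699e-01]] 50.77536864510405 279.22694696848674 215.2926246154339
[ 55.13313324 296.80797026 796.80742217] [[-0.71146712 -0.5228129   0.46955427]
 [-0.70254049  0.51410944 -0.49206539]
 [ 0.01585585 -0.67996923 -0.73306919]] 54.449057973143184 273.2454466879274 207.45219830482284
18.700000000000003 {'time_s': 0.1, 'joints': array([-1.36295391e+00,  2.64661814e-01,  1.60521870e+00, -2.67922209e-05,
        1.27371144e+00, -3.68930403e-02]), 'joint_velocities': array([ 0.00032314, -0.00109113, -0.0015612 , -0.00024759,  0.00208576,
        0.00121118]), 'effort': array([ 3.77845063e-04, -5.03617287e+01, -3.58072257e+01,  7.30968174e-02,
        2.32834602e-02, -5.02714875e-05]), 'eef_pos': array([ 163.41477369, -654.26240413,  237.53341641]), 'tool_rot': array([[ 9.70199562e-01,  2.42306869e-01, -4.37620879e-04],
       [ 2.42307260e-01, -9.70197601e-01,  1.95098386e-03],
       [ 4.81580649e-05, -1.99888240e-03, -9.99998001e-01]]), 'ft_force': array([-0.84694444,  0.58676198, -0.79429703]), 'torque': array([ 0.01388726, -0.05520631,  0.09906647]), 'grip_width': 1.0006758133366644}
```

View pics/t0.png

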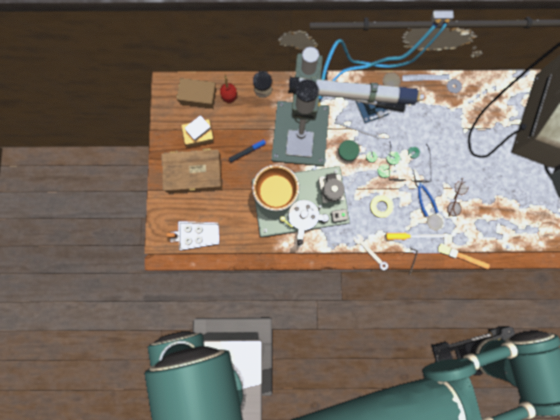

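View pics/s0.png

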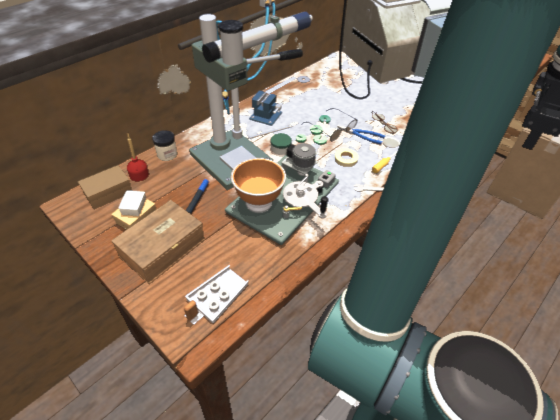

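The top view shows the tray at about px (197,235) with its grip at the left end (174,237) and its mouth facing right. The bowl is at (275,188), the tensioner plate near (303,215) and the knob near (299,242). The scene view agrees. I'll zoom in on both images.

```bash
python3 - <<'E'
import cv2,numpy as np
t=cv2.imread('pics/t0.png');s=cv2.imread('pics/s0.png')
a=cv2.resize(t[150:270,160:360],None,fx=4,fy=4,interpolation=cv2.INTER_CUBIC)  # 800x480
cv2.imwrite('pics/c0.png',a)
b=cv2.resize(s[150:330,170:360],None,fx=3.3,fy=3.3,interpolation=cv2.INTER_CUBIC)
cv2.imwrite('pics/c1.png',b)
E
```

```text
(no output)
```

View pics/c0.png

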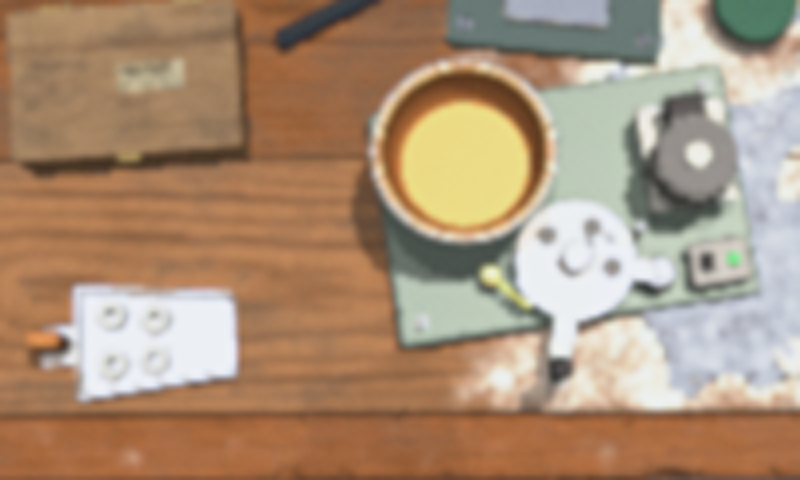

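View pics/c1.png

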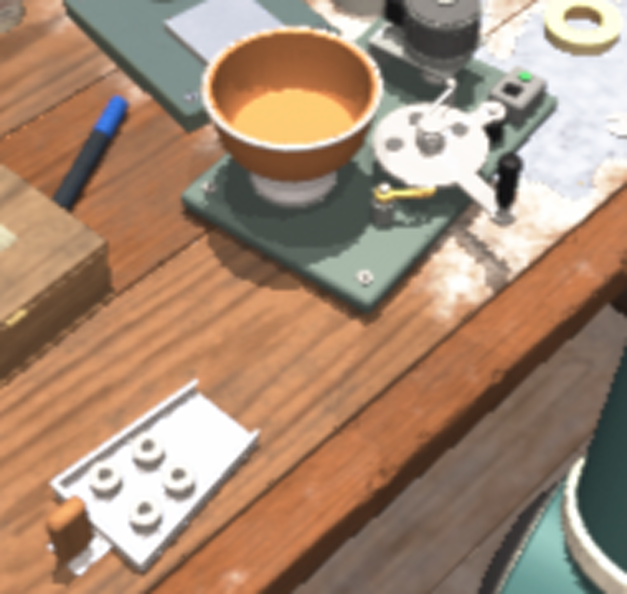

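The zoomed crops (c0 is top view px×4 from (160,150)) give:
- **Tray:** back corners (75,286) and (78,400), mouth corners (236,290) and (237,376), grip top about (43,341).
- **Bowl:** rim centre (463,150).
- **Tensioner:** pivot post top (575,254), knob top about (559,369).

The pan's long axis points right, and all four bushes are on the rear half.

```bash
python3 - <<'E'
from h import *
t=load('t0.png');s=load('s0.png')
P=lambda x,y,z:atz(t,160+(x-1.5)/4,150+(y-1.5)/4,z).round(1)
Q=lambda x,y,z:atz(s,170+(x-1)/3.3,150+(y-1)/3.3,z).round(1)
for n,p in dict(bl=(75,286,13),br=(78,400,13),ml=(236,290,8),mr=(237,376,8),grip=(43,341,52),bowl=(463,150,122),rimL=(370,150,122),rimR=(556,150,122),hinge=(575,254,74),knob=(559,369,109),c1=(722,68,22),c2=(757,292,22),c3=(402,346,22),boxr=(245,158,50)).items(): print(n,P(*p))
for n,p in dict(grip=(70,512,52),rim=(293,90,122),hinge=(431,135,74),knob=(511,158,109),mouthL=(195,383,15),mouthR=(257,433,13),bl=(55,487,15),br=(143,563,15),box=(107,255,50)).items(): print('S',n,Q(*p))
E
```

```text
bl [509.8  94.9  13. ]
br [422.   89.9  13. ]
ml [506.7 -28.4   8. ]
mr [440.1 -30.2   8. ]
grip [462.8 108.4  52. ]
bowl [ 590.4 -205.   122. ]
rimL [ 590.8 -138.4  122. ]
rimR [ 590.  -271.6  122. ]
hinge [ 522.4 -286.8   74. ]
knob [ 434.  -272.3  109. ]
c1 [ 677.4 -406.5   22. ]
c2 [ 500.8 -428.3   22. ]
c3 [ 460.9 -157.2   22. ]
boxr [601.5 -39.4  50. ]
S grip [459.9 108.1  52. ]
S rim [ 583.2 -202.3  122. ]
S hinge [ 511. -278.   74.]
S knob [ 433.2 -273.7  109. ]
S mouthL [499.  -24.7  15. ]
S mouthR [439.7 -28.4  13. ]
S bl [501.5  94.4  15. ]
S br [419.2  88.3  15. ]
S box [607.7 -38.6  50. ]
```

>>> arm_command(
  steps=[
    [29,-41,0,-5,1],
    [58,-82,0,-10,1],
    [87,-123,0,-15,1],
    [116,-164,0,-20,1],
    [145,-205,0,-25,1],
    [174,-246,0,-30,1],
    [203,-287,0,-35,1],
    [232,-328,0,-40,1],
  ],
)

```text
time_s: 0.9
eef_pos: [308.6, -280.0, 238.4]
tool_rot: [[0.585, 0.811, 0.0], [0.811, -0.585, 0.0], [0.0, -0.0, -1.0]]
ft_force: [0.6, -0.6, -0.2]
grip_width: 1.0
```

```bash
cat >> h.py <<'E'
def go(x,y,z,yang):
    "tool-frame shift+yaw to reach world TCP pose with tool y at world angle yang (deg)"
    st=read_state(); R=st['tool_rot']; d=R.T@(np.array([x,y,z])-st['eef_pos'])
    a=np.degrees(np.arctan2(R[1,1],R[0,1])); w=(yang-a+180)%360-180
    print('t',round(st['time_s'],2),'pos',st['eef_pos'].round(1),'yang',a.round(1),'shift',d.round(1),'yaw',round(-w,1),'F',st['ft_force'].round(1),'w',round(st['grip_width']*88,1), 'j',st['joints'].round(2))
E
python3 -c "
from h import *
go(461,108,140,4.3)"
```

```text
t 0.9 pos [ 308.6 -280.   238.4] yang -35.8 shift [ 403.8 -103.4   98.5] yaw -40.1 F [ 0.6 -0.6 -0.2] w 88.0 j [-0.8  -0.24  2.12  0.    1.27 -0.17]
```

>>> arm_command(
  steps=[
    [45,-11,11,-5,1],
    [90,-23,22,-10,1],
    [135,-34,33,-15,1],
    [180,-46,44,-20,1],
    [225,-57,55,-25,1],
    [270,-69,66,-30,1],
    [315,-80,77,-35,1],
    [360,-92,88,-40,1],
  ],
)

```text
time_s: 1.7
eef_pos: [445.7, 65.3, 150.2]
tool_rot: [[-0.074, 0.997, 0.0], [0.997, 0.074, -0.0], [-0.0, 0.0, -1.0]]
ft_force: [0.3, -1.0, 0.2]
grip_width: 0.999
```

```bash
python3 -c "
from h import *
go(461,108,140,4.3)"
```

```text
t 1.7 pos [445.7  65.3 150.2] yang 4.3 shift [41.4 18.5 10.2] yaw -0.0 F [ 0.3 -1.   0.2] w 87.9 j [ 0.09 -0.09  2.16 -0.    1.07  0.02]
```

>>> arm_command(
  steps=[
    [20,9,10,0,1],
    [42,18,20,0,1],
    [42,18,20,0,1],
    [42,18,20,0,1],
  ],
)

```text
time_s: 2.1
eef_pos: [459.8, 106.4, 130.1]
tool_rot: [[-0.072, 0.997, -0.002], [0.997, 0.072, -0.001], [-0.001, -0.002, -1.0]]
ft_force: [-0.1, -0.3, 0.1]
grip_width: 1.0
```

```bash
python3 -c "
from h import *
go(461,108,18,4.3)
f=save('wrist','w0.png'); print(f['xyz'],f['rotation'],f['vertical_fov'],f['cx'],f['cy'])"
```

```text
t 2.1 pos [459.8 106.4 130.1] yang 4.1 shift [  1.5   1.5 112.1] yaw -0.2 F [-0.1 -0.3  0.1] w 88.0 j [ 0.18 -0.02  2.14 -0.    1.03  0.1 ]
[455.14358211 179.65556388 274.75472077] [[ 0.99751069  0.0681117   0.01825422]
 [ 0.07047406 -0.95408171 -0.29113829]
 [-0.00241391  0.29170001 -0.95650681]] 65.70646984690485 277.22601095371493 216.73686400453286
```

View pics/w0.png

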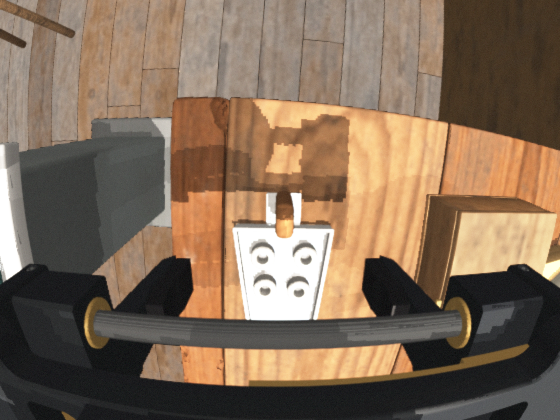

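The wrist view shows the grip with its top face at about (285,228), the pan's back corners at (234,228) and (333,226), and all four bushes standing in place.

```bash
python3 - <<'E'
from h import *
f=load('w0.png')
for n,u,v,z in [('top front',286,236,52),('top back',286,218,52),('gripbot',284,193,10),('bl',234,228,14),('br',333,226,14),('mr',247,318,8),('ml',317,319,8)]: print(n,atz(f,u,v,z,True).round(1))
E
```

```text
top front [466.8  97.6  52. ]
top back [465.7 111.4  52. ]
gripbot [464.4 120.1  10. ]
bl [424.1  87.6  14. ]
br [508.2  95.4  14. ]
mr [437.9  -7.8   8. ]
ml [507.   -4.3   8. ]
```

>>> arm_command(
  steps=[
    [1,4,35,0,1],
    [1,4,70,0,1],
    [1,4,95,0,1],
    [1,4,108,0,1],
    [1,4,112,0,1],
    [1,4,112,0,1],
    [1,4,112,0,1],
  ],
)

```text
time_s: 2.85
eef_pos: [465.9, 107.7, 20.1]
tool_rot: [[-0.07, 0.998, 0.003], [0.998, 0.07, 0.0], [0.0, 0.003, -1.0]]
ft_force: [0.4, -0.2, -0.6]
grip_width: 1.001
```

```bash
python3 -c "
from h import *
go(465,108.5,18,4.3)"
```

```text
t 2.85 pos [465.9 107.7  20.1] yang 4.0 shift [ 0.9 -0.8  2.1] yaw -0.3 F [ 0.4 -0.2 -0.6] w 88.1 j [ 0.18  0.14  2.2  -0.    0.79  0.11]
```

>>> arm_command(
  steps=[
    [0,0,1,0,-1],
    [0,0,1,0,-1],
    [0,0,1,0,-1],
    [0,0,1,0,-1],
    [0,0,1,0,-1],
    [0,0,1,0,-1],
    [0,0,1,0,-1],
    [0,0,1,0,-1],
  ],
  grip_force=60,
)

```text
time_s: 3.65
eef_pos: [464.5, 107.7, 17.6]
tool_rot: [[-0.07, 0.998, -0.0], [0.998, 0.07, -0.0], [-0.0, -0.0, -1.0]]
ft_force: [0.4, -0.9, 0.1]
grip_width: 0.296
```

>>> arm_command(
  steps=[
    [0,0,-2,0,-1],
    [0,0,-5,0,-1],
    [0,0,-10,0,-1],
    [0,0,-15,0,-1],
    [0,0,-20,0,-1],
    [0,0,-20,0,-1],
    [0,0,-20,0,-1],
  ],
)

```text
time_s: 4.35
eef_pos: [464.7, 107.8, 38.0]
tool_rot: [[-0.07, 0.998, 0.001], [0.998, 0.07, 0.0], [0.0, 0.001, -1.0]]
ft_force: [0.9, -0.8, -2.5]
grip_width: 0.154
```

```bash
python3 -c "
from h import *
go(465,108.5,40,4.3);print(read_state()['torque']);save('wrist','w1.png')"
```

```text
t 4.35 pos [464.7 107.8  38. ] yang 4.0 shift [ 0.7  0.4 -2. ] yaw -0.3 F [ 0.9 -0.8 -2.5] w 13.6 j [0.18 0.11 2.19 0.   0.83 0.11]
[ 0.09903813 -0.0664568   0.00953138]
```

View pics/w1.png

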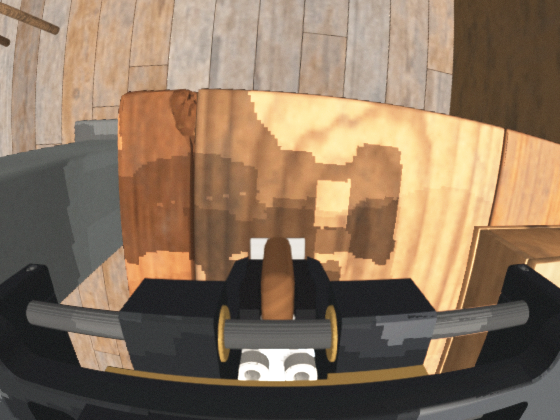

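The tray is off the bench: width is 13.6 mm and the extra load is about 2.5 N. Next I lift it high and move gently toward the bowl.

>>> arm_command(
  steps=[
    [0,0,-6,0,-1],
    [0,0,-18,0,-1],
    [0,0,-36,0,-1],
    [0,0,-58,0,-1],
    [0,0,-82,0,-1],
    [0,0,-105,0,-1],
    [0,0,-122,0,-1],
    [0,0,-130,0,-1],
  ],
)

```text
time_s: 5.2
eef_pos: [465.8, 108.0, 170.7]
tool_rot: [[-0.07, 0.998, 0.004], [0.998, 0.07, 0.001], [0.0, 0.004, -1.0]]
ft_force: [0.7, -0.3, -1.5]
grip_width: 0.152
```

>>> arm_command(
  steps=[
    [-5,3,0,0,-1],
    [-15,8,0,0,-1],
    [-29,16,0,0,-1],
    [-47,26,0,0,-1],
    [-65,35,0,0,-1],
    [-83,45,0,0,-1],
    [-101,55,0,0,-1],
    [-119,65,0,0,-1],
  ],
)

```text
time_s: 6.0
eef_pos: [537.7, -8.5, 166.1]
tool_rot: [[-0.069, 0.998, -0.003], [0.998, 0.069, -0.0], [0.0, -0.003, -1.0]]
ft_force: [0.2, 1.1, -1.7]
grip_width: 0.154
```

>>> arm_command(
  steps=[
    [-18,10,0,0,-1],
    [-34,19,0,0,-1],
    [-47,26,0,0,-1],
    [-57,31,0,0,-1],
    [-63,34,0,0,-1],
    [-66,36,0,0,-1],
    [-66,36,0,0,-1],
  ],
)

```text
time_s: 6.7
eef_pos: [578.3, -69.7, 167.7]
tool_rot: [[-0.07, 0.998, -0.0], [0.998, 0.07, 0.0], [0.0, -0.0, -1.0]]
ft_force: [-0.2, 0.5, -2.5]
grip_width: 0.154
```

```bash
python3 -c "
from h import *
go(578.4,-70,151,4.1)
s=save('scene','s1.png'); cv2.imwrite('pics/s1c.png',cv2.resize(cv2.imread('pics/s1.png')[60:300,120:400],None,fx=2.8,fy=2.5))"
```

```text
t 6.7 pos [578.3 -69.7 167.7] yang 4.0 shift [-0.3  0.1 16.7] yaw -0.1 F [-0.2  0.5 -2.5] w 13.5 j [-0.16  0.15  1.88  0.    1.12 -0.23]
```

View pics/s1c.png

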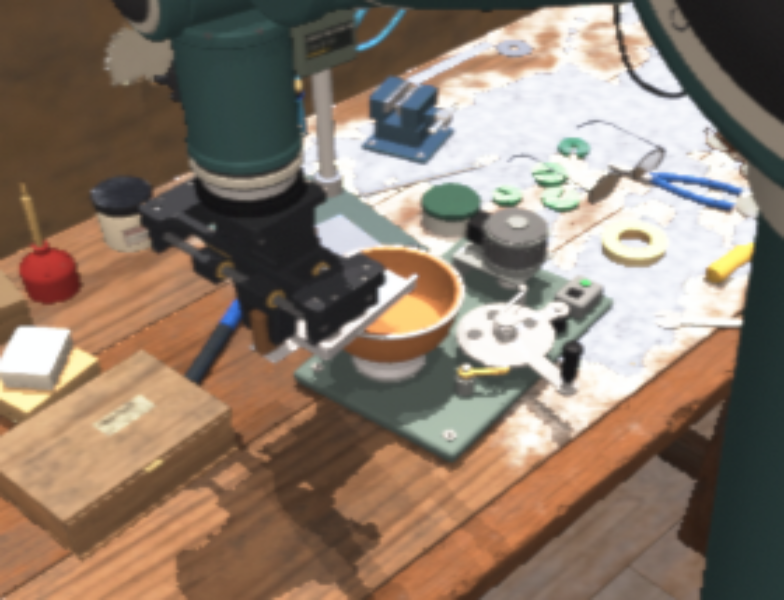

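>>> arm_command(
  steps=[
    [0,0,5,0,-1],
    [0,0,11,0,-1],
    [0,0,16,0,-1],
    [0,0,18,0,-1],
    [0,0,18,0,-1],
  ],
)

```text
time_s: 7.25
eef_pos: [577.7, -69.4, 148.9]
tool_rot: [[-0.07, 0.998, -0.001], [0.998, 0.07, 0.0], [0.0, -0.001, -1.0]]
ft_force: [0.4, 0.8, -2.8]
grip_width: 0.151
```

>>> arm_command(
  steps=[
    [0,0,0,0,-1],
    [0,0,0,0,-1],
    [0,0,0,0,-1],
  ],
  grip_force=20,
)

```text
time_s: 7.55
eef_pos: [578.4, -69.8, 150.0]
tool_rot: [[-0.07, 0.998, 0.0], [0.998, 0.07, -0.0], [-0.0, 0.0, -1.0]]
ft_force: [-0.3, -0.3, -3.4]
grip_width: 0.154
```

>>> arm_command(
  steps=[
    [0,0,0,0,-1],
    [0,0,0,0,-1],
    [0,0,0,0,-1],
  ],
  grip_force=10,
)

```text
time_s: 7.85
eef_pos: [578.4, -69.8, 149.9]
tool_rot: [[-0.07, 0.998, 0.0], [0.998, 0.07, -0.0], [-0.0, 0.0, -1.0]]
ft_force: [-0.4, -0.8, -2.0]
grip_width: 0.156
```

```bash
cat >> h.py <<'E'
def crop(fn):
    save('scene',fn); cv2.imwrite('pics/c'+fn,cv2.resize(cv2.imread('pics/'+fn)[100:240,180:350],None,fx=4,fy=4,interpolation=cv2.INTER_CUBIC))
E
python3 -c "
from h import *
go(578.4,-70,151,4.1);print(read_state()['torque']);crop('s2.png')
f=load('s2.png')
R=read_state()['tool_rot'];g=read_state()['eef_pos']+[0,0,18.7]
for th in(0,5,10,15,20,25):
  c,s=np.cos(np.radians(th)),np.sin(np.radians(th)); X=137*c-34*s;Z=-137*s-34*c
  u,v=proj(f,g-R[:,0]*X+R[:,1]*30+[0,0,Z]); print(th,round((u-180)*4),round((v-100)*4))"
```

```text
t 7.85 pos [578.4 -69.8 149.9] yang 4.0 shift [-0.2 -0.  -1.1] yaw -0.1 F [-0.4 -0.8 -2. ] w 13.7 j [-0.16  0.16  1.9  -0.    1.08 -0.23]
[-0.03073779 -0.02003684  0.01288219]
0 277 263
5 273 281
10 269 298
15 263 316
20 257 333
25 249 351
```

View pics/cs2.png

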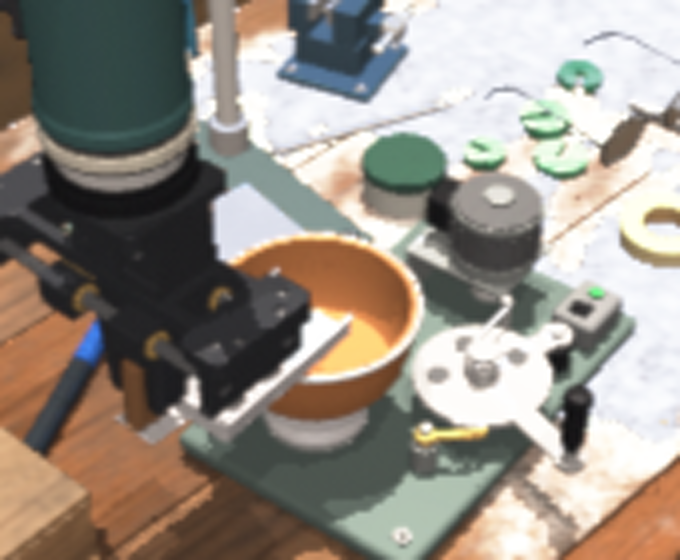

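The tray's near mouth corner is at crop (352,320), inside the bowl's outline. I'll project the model to find the tilt.

```bash
cat >> h.py <<'E'
def tilts(fn,S=4,ox=180,oy=100):
    f=load(fn);st=read_state();R=st['tool_rot'];g=st['eef_pos']+[0,0,18.7]
    for th in range(0,56,5):
        c,s=np.cos(np.radians(th)),np.sin(np.radians(th)); o=[]
        for x,y,z in((137,-30,-34),(19,-42,-21),(-14,-7,-36)):
            u,v=proj(f,g-R[:,0]*(x*c+z*s)+R[:,1]*y+[0,0,-x*s+z*c]); o+=[round((u-ox)*S),round((v-oy)*S)]
        print(th,o)
E
python3 -c "
from h import *
tilts('s2.png')"
```

```text
0 [351, 308, 225, 410, 140, 431]
5 [347, 325, 223, 414, 135, 433]
10 [342, 343, 221, 418, 131, 434]
15 [336, 361, 218, 422, 127, 434]
20 [329, 379, 215, 425, 123, 434]
25 [321, 397, 212, 429, 119, 434]
30 [312, 414, 209, 432, 116, 433]
35 [302, 432, 206, 435, 113, 431]
40 [292, 449, 203, 438, 110, 430]
45 [281, 466, 200, 440, 107, 427]
50 [269, 482, 197, 442, 105, 424]
55 [257, 498, 193, 444, 103, 421]
```

>>> arm_command(
  steps=[
    [0,0,0,0,-1],
    [0,0,0,0,-1],
    [0,0,-3,0,-1],
    [0,0,-6,0,-1],
    [0,0,-9,0,-1],
    [0,0,-12,0,-1],
    [0,0,-12,0,-1],
    [0,0,-12,0,-1],
  ],
  grip_force=7,
)

```text
time_s: 8.7
eef_pos: [578.5, -69.7, 162.1]
tool_rot: [[-0.07, 0.998, 0.001], [0.998, 0.07, -0.0], [-0.0, 0.001, -1.0]]
ft_force: [-0.7, 0.4, -1.8]
grip_width: 0.159
```

```bash
python3 -c "
from h import *
go(578.4,-70,151,4.1);crop('s3.png');tilts('s3.png')"
```

```text
t 8.7 pos [578.5 -69.7 162.1] yang 4.0 shift [-0.3 -0.1 11.1] yaw -0.1 F [-0.7  0.4 -1.8] w 13.9 j [-0.16  0.15  1.89  0.    1.1  -0.23]
0 [350, 293, 224, 395, 137, 416]
5 [346, 310, 222, 399, 133, 417]
10 [341, 328, 219, 403, 129, 418]
15 [335, 346, 216, 406, 125, 419]
20 [328, 365, 214, 410, 121, 419]
25 [320, 383, 211, 413, 117, 418]
30 [311, 400, 208, 417, 113, 417]
35 [302, 418, 205, 420, 110, 416]
40 [291, 435, 201, 422, 107, 414]
45 [280, 452, 198, 425, 105, 411]
50 [268, 469, 195, 427, 102, 409]
55 [256, 485, 192, 429, 100, 405]
```

View pics/cs3.png

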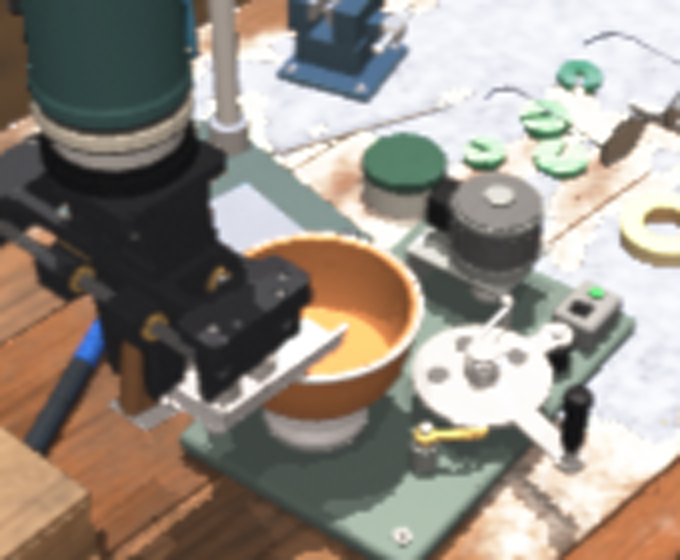

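The corner is now at (348,326), a tilt of about 10°, so the tray is turning in the pads as planned. I keep raising it slowly.

>>> arm_command(
  steps=[
    [0,0,-4,0,-1],
    [0,0,-8,0,-1],
    [0,0,-12,0,-1],
    [0,0,-16,0,-1],
    [0,0,-19,0,-1],
    [0,0,-22,0,-1],
    [0,0,-25,0,-1],
    [0,0,-25,0,-1],
  ],
)

```text
time_s: 9.55
eef_pos: [578.5, -69.7, 187.3]
tool_rot: [[-0.07, 0.998, 0.001], [0.998, 0.07, -0.0], [-0.0, 0.001, -1.0]]
ft_force: [-0.9, -0.5, -1.8]
grip_width: 0.158
```

>>> arm_command(
  steps=[
    [0,0,-3,0,-1],
    [0,0,-6,0,-1],
    [0,0,-9,0,-1],
    [0,0,-12,0,-1],
    [0,0,-12,0,-1],
    [0,0,-12,0,-1],
    [0,0,-12,0,-1],
    [0,0,-12,0,-1],
  ],
)

```text
time_s: 10.35
eef_pos: [578.5, -69.8, 198.9]
tool_rot: [[-0.07, 0.998, 0.001], [0.998, 0.07, -0.0], [-0.0, 0.001, -1.0]]
ft_force: [0.8, 0.6, -0.6]
grip_width: 0.158
```

```bash
python3 -c "
from h import *
go(578.4,-70,151,4.1);crop('s4.png');tilts('s4.png')"
```

```text
t 10.35 pos [578.5 -69.8 198.9] yang 4.0 shift [-0.2 -0.1 47.9] yaw -0.1 F [ 0.8  0.6 -0.6] w 13.9 j [-0.16  0.12  1.85 -0.    1.17 -0.23]
0 [351, 245, 221, 346, 131, 368]
5 [347, 264, 218, 350, 127, 370]
10 [342, 282, 216, 354, 122, 370]
15 [335, 301, 213, 358, 118, 371]
20 [328, 320, 210, 362, 114, 371]
25 [320, 339, 207, 365, 110, 370]
30 [311, 357, 204, 368, 107, 369]
35 [301, 375, 201, 371, 103, 367]
40 [290, 393, 197, 374, 100, 365]
45 [279, 410, 194, 377, 97, 362]
50 [266, 427, 191, 379, 95, 359]
55 [254, 444, 187, 381, 93, 356]
```

View pics/cs4.png

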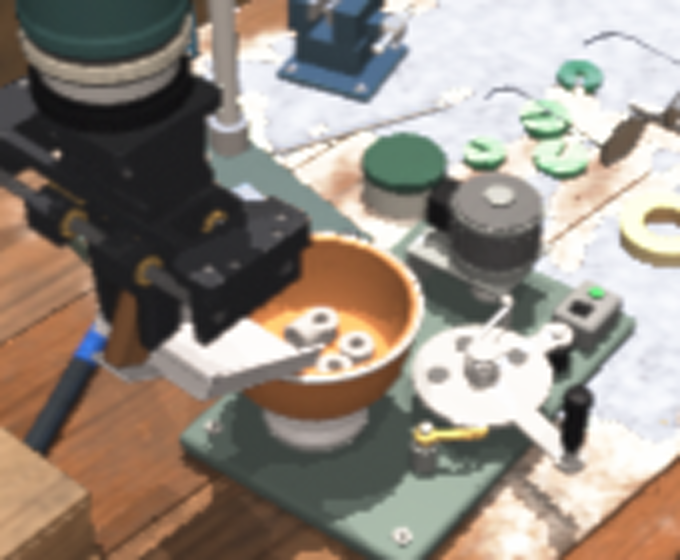

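The four bushes lie in the bowl at about crop (320,320), (300,332), (358,345) and (335,365). The tray is at roughly 27° and looks empty. I'll grip firmly, raise it clear and carry it back to its old place.

>>> arm_command(
  steps=[
    [0,0,0,0,-1],
    [0,0,0,0,-1],
    [0,0,-10,0,-1],
    [0,0,-25,0,-1],
    [0,0,-40,0,-1],
    [0,0,-50,0,-1],
    [0,0,-50,0,-1],
  ],
  grip_force=45,
)

```text
time_s: 11.1
eef_pos: [579.8, -69.9, 252.0]
tool_rot: [[-0.07, 0.998, 0.005], [0.998, 0.07, -0.001], [-0.001, 0.005, -1.0]]
ft_force: [-0.8, -0.3, -0.8]
grip_width: 0.155
```

>>> arm_command(
  steps=[
    [10,-5,0,0,-1],
    [30,-16,0,0,-1],
    [55,-30,0,0,-1],
    [80,-44,0,0,-1],
    [105,-57,0,0,-1],
    [130,-71,0,0,-1],
    [155,-84,0,0,-1],
    [170,-93,0,0,-1],
  ],
)

```text
time_s: 11.9
eef_pos: [471.2, 95.1, 247.6]
tool_rot: [[-0.071, 0.997, -0.002], [0.997, 0.071, 0.001], [0.001, -0.002, -1.0]]
ft_force: [-0.8, 1.0, -0.9]
grip_width: 0.154
```

>>> arm_command(
  steps=[
    [12,-7,15,0,-1],
    [16,-8,40,0,-1],
    [16,-8,70,0,-1],
    [16,-8,95,0,-1],
    [16,-8,115,0,-1],
    [16,-8,125,0,-1],
    [16,-8,125,0,-1],
  ],
)

```text
time_s: 12.6
eef_pos: [462.1, 108.5, 121.1]
tool_rot: [[-0.07, 0.998, -0.005], [0.998, 0.07, -0.001], [-0.001, -0.005, -1.0]]
ft_force: [0.5, 0.0, -0.2]
grip_width: 0.155
```

```bash
python3 -c "
from h import *
go(465,108,18,4.1)
a=load('t0.png')
save('scene','s5.png');save('top','t5.png');tilts('s5.png',3,150,180)
im=cv2.imread('pics/s5.png'); A=cv2.resize(im[180:340,150:283],None,fx=3,fy=3); tt=cv2.imread('pics/s5.png')[130:200,220:310]; B=cv2.resize(tt,(394,306),interpolation=cv2.INTER_CUBIC)
o=np.zeros((480,800,3),np.uint8);o[:,:399]=A;o[:306,403:797]=B;cv2.imwrite('pics/c5.png',o)"
```

```text
t 12.6 pos [462.1 108.5 121.1] yang 4.0 shift [ -0.6   3.3 103.1] yaw -0.1 F [ 0.5  0.  -0.2] w 13.6 j [ 0.18 -0.01  2.14  0.    1.01  0.11]
0 [286, 222, 170, 334, 97, 349]
5 [283, 235, 168, 337, 93, 351]
10 [279, 249, 166, 341, 89, 353]
15 [274, 263, 164, 344, 85, 354]
20 [269, 277, 162, 347, 81, 355]
25 [262, 291, 159, 350, 78, 356]
30 [255, 305, 156, 353, 74, 356]
35 [247, 320, 153, 356, 71, 356]
40 [238, 334, 151, 359, 68, 356]
45 [229, 349, 148, 362, 65, 355]
50 [218, 363, 145, 364, 63, 353]
55 [208, 377, 142, 366, 61, 352]
```

View pics/c5.png

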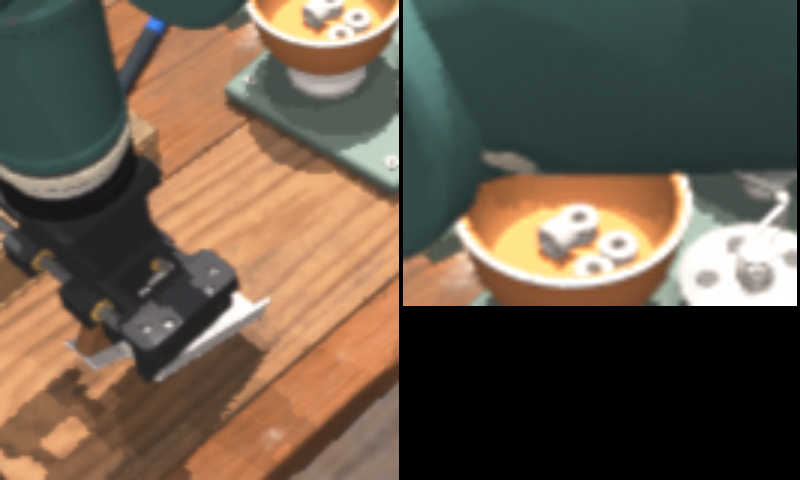

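The bowl holds four bushes: two leaning together and two beside them. The tray is held at about 28° above its old spot. I lower it with a light grip so it turns flat against the bench.

>>> arm_command(
  steps=[
    [0,3,10,0,-1],
    [0,3,22,0,-1],
    [0,3,32,0,-1],
    [0,3,36,0,-1],
    [0,3,36,0,-1],
  ],
)

```text
time_s: 13.2
eef_pos: [466.4, 108.8, 86.5]
tool_rot: [[-0.07, 0.998, -0.002], [0.998, 0.07, -0.0], [-0.0, -0.002, -1.0]]
ft_force: [-1.0, -1.1, -2.1]
grip_width: 0.155
```

>>> arm_command(
  steps=[
    [0,0,0,0,-1],
    [0,0,4,0,-1],
    [0,0,10,0,-1],
    [0,0,16,0,-1],
    [0,0,22,0,-1],
    [0,0,28,0,-1],
    [0,0,34,0,-1],
    [0,0,40,0,-1],
  ],
  grip_force=8,
)

```text
time_s: 14.0
eef_pos: [467.3, 108.9, 47.1]
tool_rot: [[-0.07, 0.998, -0.0], [0.998, 0.07, -0.0], [-0.0, -0.0, -1.0]]
ft_force: [0.3, 0.1, -0.3]
grip_width: 0.156
```

>>> arm_command(
  steps=[
    [0,0,5,0,-1],
    [0,0,10,0,-1],
    [0,0,15,0,-1],
    [0,0,19,0,-1],
    [0,0,22,0,-1],
    [0,0,22,0,-1],
  ],
)

```text
time_s: 14.6
eef_pos: [467.1, 108.8, 25.2]
tool_rot: [[-0.07, 0.998, -0.001], [0.998, 0.07, -0.0], [-0.0, -0.001, -1.0]]
ft_force: [-0.1, -0.1, -0.8]
grip_width: 0.155
```

```bash
python3 -c "
from h import *
go(465,108,18,4.1)"
```

```text
t 14.6 pos [467.1 108.8  25.2] yang 4.0 shift [-0.7 -2.1  7.2] yaw -0.1 F [-0.1 -0.1 -0.8] w 13.6 j [ 0.18  0.14  2.2  -0.    0.81  0.11]
```

>>> arm_command(
  steps=[
    [0,0,2,0,-1],
    [0,0,4,0,-1],
    [0,0,5,0,-1],
    [0,0,5,0,-1],
  ],
)

```text
time_s: 15.0
eef_pos: [467.6, 109.1, 21.6]
tool_rot: [[-0.07, 0.998, -0.0], [0.998, 0.07, 0.0], [0.0, -0.0, -1.0]]
ft_force: [-2.3, 0.5, 8.5]
grip_width: 0.154
```

>>> arm_command(
  steps=[
    [0,0,1,0,-1],
    [0,0,2,0,-1],
    [0,0,2,0,-1],
  ],
)

```text
time_s: 15.3
eef_pos: [467.6, 109.1, 20.0]
tool_rot: [[-0.07, 0.998, -0.0], [0.998, 0.07, 0.0], [0.0, -0.0, -1.0]]
ft_force: [-4.5, -0.6, 9.5]
grip_width: 0.159
```

The tray is on the bench with about 9 N of push. I release it, retreat upward and check that it lies flat.

>>> arm_command(
  steps=[
    [0,0,-1,0,1],
    [0,0,-1,0,1],
    [0,0,-1,0,1],
    [0,0,-1,0,1],
    [0,0,-1,0,1],
    [0,0,-1,0,1],
    [0,0,-1,0,1],
    [0,0,-1,0,1],
  ],
)

```text
time_s: 16.1
eef_pos: [467.4, 109.0, 19.7]
tool_rot: [[-0.07, 0.998, -0.0], [0.998, 0.07, -0.0], [-0.0, -0.0, -1.0]]
ft_force: [0.6, -0.0, 0.1]
grip_width: 0.863
```

>>> arm_command(
  steps=[
    [0,0,-10,0,1],
    [0,0,-30,0,1],
    [0,0,-60,0,1],
    [0,0,-95,0,1],
    [0,0,-130,0,1],
    [0,0,-160,0,1],
    [0,0,-180,0,1],
    [0,0,-180,0,1],
  ],
)

```text
time_s: 16.9
eef_pos: [470.0, 109.4, 204.2]
tool_rot: [[-0.07, 0.997, 0.008], [0.998, 0.07, 0.001], [0.001, 0.008, -1.0]]
ft_force: [0.6, 0.6, -0.1]
grip_width: 1.001
```

```bash
python3 -c "
from h import *
go(434,-220,200,4.1)
f=save('wrist','w6.png');t=save('top','t6.png')"
```

```text
t 16.9 pos [470.  109.4 204.2] yang 4.0 shift [-326.1  -59.     3.4] yaw -0.1 F [ 0.6  0.6 -0.1] w 88.1 j [ 0.18 -0.09  2.05  0.    1.17  0.11]
```

>>> arm_command(
  steps=[
    [-45,-7,0,4,-1],
    [-90,-14,0,8,-1],
    [-135,-21,0,12,-1],
    [-180,-28,0,13,-1],
    [-225,-36,0,13,-1],
    [-270,-43,0,13,-1],
    [-310,-50,0,13,-1],
    [-334,-54,0,13,-1],
  ],
  grip_force=30,
)

```text
time_s: 17.8
eef_pos: [435.1, -230.0, 197.4]
tool_rot: [[0.158, 0.987, -0.003], [0.987, -0.158, 0.001], [0.001, -0.003, -1.0]]
ft_force: [0.0, -0.2, -0.5]
grip_width: 0.292
```

```bash
python3 - <<'E'
from h import *
go(440,-230,75,-9)
f=save('top','t7.png'); save('scene','s7.png')
# tray comparison before/after in top view: white quad
for n in('t0.png','t6.png'):
    g=cv2.cvtColor(cv2.imread('pics/'+n),cv2.COLOR_BGR2HSV)[210:260,165:225]
    m=((g[...,1]<60)&(g[...,2]>170)).astype(np.uint8)
    c=max(cv2.findContours(m,0,2)[0],key=cv2.contourArea); r=cv2.minAreaRect(c); print(n,r,cv2.contourArea(c))
E
```

```text
t 17.8 pos [ 435.1 -230.   197.4] yang -9.1 shift [  0.7   5.2 122.4] yaw -0.1 F [ 0.  -0.2 -0.5] w 25.7 j [-0.54 -0.05  2.03 -0.    1.17 -0.38]
t0.png ((30.0, 25.0), (28.0, 48.0), 90.0) 985.0
t6.png ((29.571985244750977, 23.151752471923828), (27.94547462463379, 47.90652847290039), 86.42366790771484) 949.0
```

The tray's footprint in the top view matches its original size (28×48 px), turned by about 4°, so it lies flat. Next I descend beside the knob.

>>> arm_command(
  steps=[
    [0,2,25,0,-1],
    [0,2,60,0,-1],
    [0,2,95,0,-1],
    [0,2,115,0,-1],
    [0,2,122,0,-1],
    [0,2,122,0,-1],
    [0,2,122,0,-1],
  ],
)

```text
time_s: 18.6
eef_pos: [439.5, -228.0, 78.3]
tool_rot: [[0.155, 0.988, 0.001], [0.988, -0.155, -0.0], [-0.0, 0.001, -1.0]]
ft_force: [-0.4, -0.8, -0.3]
grip_width: 0.002
```

```bash
python3 - <<'E'
from h import *
H=np.array([520,-286.])
for phi in(171,180,190,200,205,208):
    p=np.radians(phi); k=H+88*np.array([np.cos(p),np.sin(p)]); t=np.array([-np.sin(p),np.cos(p)])
    q=k-t*18; print(phi,k.round(1)); go(q[0],q[1],75,phi-180)
E
```

```text
171 [ 433.1 -272.2]
t 18.6 pos [ 439.5 -228.    78.3] yang -8.9 shift [-26.7   0.5   3.3] yaw 0.1 F [-0.4 -0.8 -0.3] w 0.2 j [-0.53  0.09  2.13  0.    0.92 -0.37]
180 [ 432. -286.]
t 18.6 pos [ 439.5 -228.    78.3] yang -8.9 shift [-40.7  -1.2   3.3] yaw -8.9 F [-0.4 -0.8 -0.3] w 0.2 j [-0.53  0.09  2.13  0.    0.92 -0.37]
190 [ 433.3 -301.3]
t 18.6 pos [ 439.5 -228.    78.3] yang -8.9 shift [-56.3  -0.6   3.3] yaw -18.9 F [-0.4 -0.8 -0.3] w 0.2 j [-0.53  0.09  2.13  0.    0.92 -0.37]
200 [ 437.3 -316.1]
t 18.6 pos [ 439.5 -228.    78.3] yang -8.9 shift [-71.6   2.8   3.3] yaw -28.9 F [-0.4 -0.8 -0.3] w 0.2 j [-0.53  0.09  2.13  0.    0.92 -0.37]
205 [ 440.2 -323.2]
t 18.6 pos [ 439.5 -228.    78.3] yang -8.9 shift [-79.    5.4   3.3] yaw -33.9 F [-0.4 -0.8 -0.3] w 0.2 j [-0.53  0.09  2.13  0.    0.92 -0.37]
208 [ 442.3 -327.3]
t 18.6 pos [ 439.5 -228.    78.3] yang -8.9 shift [-83.3   7.4   3.3] yaw -36.9 F [-0.4 -0.8 -0.3] w 0.2 j [-0.53  0.09  2.13  0.    0.92 -0.37]
```

>>> arm_command(
  steps=[
    [-10,0,3,0,-1],
    [-19,0,3,0,-1],
    [-26,0,3,0,-1],
    [-33,0,3,-4,-1],
    [-40,-1,3,-9,-1],
    [-48,-1,3,-14,-1],
    [-56,0,3,-19,-1],
    [-56,0,3,-19,-1],
  ],
)

```text
time_s: 19.4
eef_pos: [429.3, -283.7, 75.0]
tool_rot: [[-0.174, 0.985, -0.001], [0.985, 0.174, 0.002], [0.002, -0.001, -1.0]]
ft_force: [-2.0, 5.1, 4.9]
grip_width: 0.004
```

```bash
cat > k.py <<'E'
from h import *
H=np.array([520,-286.])
for phi,e in((200,18),(205,18),(208,18),(210,18)):
    p=np.radians(phi); k=H+88*np.array([np.cos(p),np.sin(p)]); t=np.array([-np.sin(p),np.cos(p)])
    q=k-t*e; print(phi); go(q[0],q[1],75,phi-180)
E
python3 k.py
```

```text
200
t 19.4 pos [ 429.3 -283.7   75. ] yang 10.0 shift [-15.6  -0.9  -0. ] yaw -10.0 F [-2.   5.1  4.9] w 0.3 j [-0.63  0.13  2.09  0.    0.92 -0.81]
205
t 19.4 pos [ 429.3 -283.7   75. ] yang 10.0 shift [-23.4  -0.8  -0. ] yaw -15.0 F [-2.   5.1  4.9] w 0.3 j [-0.63  0.13  2.09  0.    0.92 -0.81]
208
t 19.4 pos [ 429.3 -283.7   75. ] yang 10.0 shift [-28.1  -0.4  -0. ] yaw -18.0 F [-2.   5.1  4.9] w 0.3 j [-0.63  0.13  2.09  0.    0.92 -0.81]
210
t 19.4 pos [ 429.3 -283.7   75. ] yang 10.0 shift [-31.2   0.1  -0. ] yaw -20.0 F [-2.   5.1  4.9] w 0.3 j [-0.63  0.13  2.09  0.    0.92 -0.81]
```

>>> arm_command(
  steps=[
    [-5,0,0,-3,-1],
    [-10,-1,0,-6,-1],
    [-15,-1,0,-10,-1],
    [-20,-1,0,-13,-1],
    [-23,-1,0,-15,-1],
    [-23,-1,0,-15,-1],
  ],
)

```text
time_s: 20.0
eef_pos: [430.8, -305.4, 74.3]
tool_rot: [[-0.422, 0.907, -0.005], [0.907, 0.422, 0.004], [0.006, -0.003, -1.0]]
ft_force: [-6.9, 5.4, 5.6]
grip_width: 0.003
```

```bash
python3 k.py
```

```text
200
t 20.0 pos [ 430.8 -305.4   74.3] yang 25.0 shift [ 5.5  2.9 -0.7] yaw 5.0 F [-6.9  5.4  5.6] w 0.3 j [-0.66  0.16  2.06  0.    0.93 -1.1 ]
205
t 20.0 pos [ 430.8 -305.4   74.3] yang 25.0 shift [-2.1  1.  -0.7] yaw -0.0 F [-6.9  5.4  5.6] w 0.3 j [-0.66  0.16  2.06  0.    0.93 -1.1 ]
208
t 20.0 pos [ 430.8 -305.4   74.3] yang 25.0 shift [-6.7  0.2 -0.8] yaw -3.0 F [-6.9  5.4  5.6] w 0.3 j [-0.66  0.16  2.06  0.    0.93 -1.1 ]
210
t 20.0 pos [ 430.8 -305.4   74.3] yang 25.0 shift [-9.8 -0.2 -0.8] yaw -5.0 F [-6.9  5.4  5.6] w 0.3 j [-0.66  0.16  2.06  0.    0.93 -1.1 ]
```

>>> arm_command(
  steps=[
    [-2,0,0,-1,-1],
    [-4,0,0,-2,-1],
    [-6,0,0,-3,-1],
    [-6,0,0,-3,-1],
    [-6,0,0,-3,-1],
  ],
)

```text
time_s: 20.5
eef_pos: [432.5, -310.3, 73.8]
tool_rot: [[-0.469, 0.883, -0.006], [0.883, 0.469, 0.005], [0.007, -0.003, -1.0]]
ft_force: [-7.6, 5.0, 3.8]
grip_width: 0.006
```

>>> arm_command(
  steps=[
    [-1,0,0,0,-1],
    [-2,0,0,0,-1],
    [-2,0,0,0,-1],
    [-2,0,0,0,-1],
  ],
)

```text
time_s: 20.9
eef_pos: [433.2, -312.0, 73.7]
tool_rot: [[-0.469, 0.883, -0.007], [0.883, 0.469, 0.005], [0.008, -0.004, -1.0]]
ft_force: [-7.6, 4.8, 4.5]
grip_width: 0.006
```

>>> arm_command(
  steps=[
    [-1,0,0,0,-1],
    [-2,0,0,0,-1],
    [-2,0,0,0,-1],
    [-2,0,0,0,-1],
  ],
)

```text
time_s: 21.3
eef_pos: [434.0, -313.7, 73.7]
tool_rot: [[-0.469, 0.883, -0.007], [0.883, 0.469, 0.005], [0.008, -0.004, -1.0]]
ft_force: [-7.7, 5.2, 3.5]
grip_width: 0.007
```

>>> arm_command(
  steps=[
    [-1,0,0,0,-1],
    [-2,0,0,0,-1],
    [-2,0,0,0,-1],
    [-2,0,0,0,-1],
  ],
)

```text
time_s: 21.7
eef_pos: [434.7, -315.3, 73.6]
tool_rot: [[-0.469, 0.883, -0.008], [0.883, 0.469, 0.005], [0.008, -0.004, -1.0]]
ft_force: [-7.6, 5.9, 3.4]
grip_width: 0.004
```

>>> arm_command(
  steps=[
    [-1,0,0,0,-1],
    [-2,0,0,0,-1],
    [-2,0,0,0,-1],
    [-2,0,0,0,-1],
  ],
)

```text
time_s: 22.1
eef_pos: [434.7, -315.4, 73.5]
tool_rot: [[-0.468, 0.884, -0.01], [0.883, 0.468, 0.009], [0.012, -0.005, -1.0]]
ft_force: [-10.5, 10.8, 8.8]
grip_width: 0.002
```

Motion has stopped and the force has jumped to about 14.5 N, so the arm is at its stop. I'll use the last picture to check everything.

```bash
python3 - <<'E'
from h import *
save('scene','s9.png');save('top','t9.png')
s=cv2.imread('pics/s9.png');t=cv2.imread('pics/t9.png')
o=np.zeros((600,800,3),np.uint8)
o[:330,:800]=cv2.resize(s[140:305,170:370],(800,660),interpolation=cv2.INTER_CUBIC)[:330]
o[330:,:400]=cv2.resize(s[245:335,165:298],(400,270),interpolation=cv2.INTER_CUBIC)
o[330:,400:]=cv2.resize(t[165:265,240:388],(400,270),interpolation=cv2.INTER_CUBIC)
cv2.imwrite('pics/fin.png',o)
f=load('t9.png');H=np.array([520,-286.])
for q in(.54,.65): 
    p=np.radians(171)+q;print(q,proj(f,[*(H+88*np.array([np.cos(p),np.sin(p)])),109]))
go(434.7,-315.4,73.5,28)
E
```

```text
0.54 (np.float64(315.75657698940006), np.float64(240.24665245501004))
0.65 (np.float64(318.81384672313425), np.float64(238.78990425655968))
t 22.2 pos [ 434.8 -315.4   73.5] yang 27.9 shift [ 0.  -0.1 -0. ] yaw -0.1 F [-11.5  11.1   7.9] w 0.3 j [-0.67  0.18  2.04  0.    0.94 -1.16]
```

View pics/fin.png

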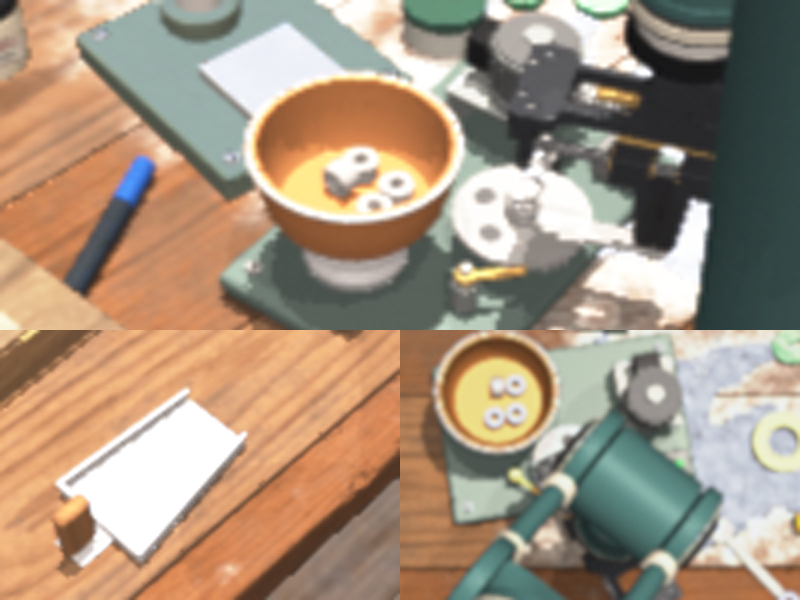

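The final picture shows four bushes in the bowl, the tray empty and flat on the bench, and the tensioner limb swung back. The knob position worked out from the fingers, about (443,-331), matches the predicted stop. Handing in.

```bash
python3 -c "
from h import *
print(finish_job())
print(read_state()['ft_force'],read_state()['time_s'])"
```

```text
the job is handed in; nothing more can be done
None
the job is handed in; nothing more can be done
```

The job is done and handed in at about 22 s on the robot's clock, with the gripper still pressing the tensioner knob against its stop.

- **Bushes and tray:** I carried the tray to the bowl, rested it on the near rim and raised the grip with a light hold until it tilted about 27°. All four bushes slid in, and the last picture shows four in the bowl. The tray is back near its original place, turned about 4°. It is empty, looks flat, and is clear of the machine.
- **Tensioner:** I pushed the knob round with closed fingers until it stopped moving. The spring load had been about 8–9 N and rose to about 15 N with no further movement. The knob position worked out from the fingers (about x 443, y −331 mm) is within about 5 mm of the predicted stop.

None of my checks failed. Three are less certain:
- In the last picture the arm hid the knob itself, so "at the stop" rests on the force jump, the finger position and the visible turn of the limb.
- The state could not be read after hand-in, so I have no force reading from the final second.
- I never moved toward the spanner or tape roll. Both are in the last picture, but I did not compare their positions with the start.

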